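# Put the new vaccine cartons away behind the opened ones

### The job

The new delivery, three closed cartons, stands stacked on the table: take the stack apart and stand each carton upright, flat and straight in the tray that already holds the opened carton of the same size, in the free space behind it, so that the old stock is used first. The cartons hold glass: set them down gently, do not drop or tip them. Leave the opened cartons where they stand.

Things in the scene. Friction and masses are not known exactly. Their poses are not given: they have to be found in the camera images.
- syringe_new: new long flat carton (syringes): a closed white board carton with a flat closed top, 150 long (its x axis) x 60 wide (its y axis) x 32 high, in mm. Origin: centre of its underside, z up. It is the bottom of the stack and stands on the table. Rigid; 0.05 to 0.37 kg with its glass contents; take it across its width, near the top.
- bigvial_new: new tall bulky carton (large vials): a closed white board carton with a flat closed top, 122 long (its x axis) x 50 wide (its y axis) x 58 high, in mm. Origin: centre of its underside, z up. It is the middle of the stack, lying on the long flat carton, turned up to 0.3 rad against it. Rigid; 0.05 to 0.37 kg with its glass contents; take it across its width, near the top.
- smallvial_new: new small carton (small vials): a closed white board carton with a flat closed top, 82 long (its x axis) x 34 wide (its y axis) x 40 high, in mm. Origin: centre of its underside, z up. It is the top of the stack, lying on the tall bulky carton, turned up to 0.3 rad against it. Rigid; 0.05 to 0.37 kg with its glass contents; take it across its width, near the top.
- syringe_tray: blue-grey tray of the long flat carton (syringes), fixed to the table: inside 332 (x) x 80 mm (y), floor 3 mm and lip 3 mm thick, lip top 12 mm above the table. Origin: centre of underside, on the table; x runs from its front end (robot's side, white label strip) to its back. The opened carton fills the front half; free behind it: x = -12 to 166 mm, middle x = 77, y = 0, floor z = 3 mm.
- bigvial_tray: blue-grey tray of the tall bulky carton (large vials), fixed to the table: inside 276 (x) x 70 mm (y), floor 3 mm and lip 3 mm thick, lip top 12 mm above the table. Origin: centre of underside, on the table; x runs from its front end (robot's side, white label strip) to its back. The opened carton fills the front half; free behind it: x = -12 to 138 mm, middle x = 63, y = 0, floor z = 3 mm.
- smallvial_tray: blue-grey tray of the small carton (small vials), fixed to the table: inside 196 (x) x 54 mm (y), floor 3 mm and lip 3 mm thick, lip top 12 mm above the table. Origin: centre of underside, on the table; x runs from its front end (robot's side, white label strip) to its back. The opened carton fills the front half; free behind it: x = -12 to 98 mm, middle x = 43, y = 0, floor z = 3 mm.
- syringe_open: opened long flat carton (syringes): same size as the new one (150 x 60 x 32 mm), its top torn off so that clear syringes lying side by side show. Loose, standing in the front half of its tray near x = -87 mm there, its length along the tray. Origin: centre of its underside, z up. It stays where it is.
- bigvial_open: opened tall bulky carton (large vials): same size as the new one (122 x 50 x 58 mm), its top torn off so that two rows of large aluminium-capped vials show. Loose, standing in the front half of its tray near x = -73 mm there, its length along the tray. Origin: centre of its underside, z up. It stays where it is.
- smallvial_open: opened small carton (small vials): same size as the new one (82 x 34 x 40 mm), its top torn off so that two rows of small aluminium-capped vials show. Loose, standing in the front half of its tray near x = -53 mm there, its length along the tray. Origin: centre of its underside, z up. It stays where it is.

How it is judged:
By the outcome, as a careful person would: the job done as asked, in the order asked, and still so for the second after the job is handed in, with the robot touching nothing.
It also fails if it takes over 99 s, if anything falls off the work surface, if the arm or the gripper's body presses on something with over 40 N, if the wrist force passes 120 N, or if a joint passes its speed limit or range.

### The arm

A 7-joint arm with a two-finger parallel gripper is mounted at the origin on the work surface. World frame = base frame: x ahead of the robot, y to its left, z up, the work surface at z = 0. Lengths are in m, angles in rad, forces in N, time in s.
With the tool pointing down it reaches from about 0.425 to 0.925 m from the base axis. Payload 6.8 kg.
Tool frame: the origin (TCP) lies midway between the tips of the shut fingers; the grasp point (between the pads) lies 19 mm behind it; z points along the fingers, y is the line along which they close (so a half turn about z gives the same grasp; the last joint's range is limited). The gripper opens to 88 mm and grips with 3 to 60 N. Pads are 20 mm wide; open, the fingers measure 115 mm over their backs; the gripper's body (75 mm by 178 mm) begins 61 mm behind the grasp point.
Start: joints at [0.999, 0.477, 0.022, 1.555, -0.011, 1.109, -0.083], TCP at [0.302, -0.604, 0.223] pointing down, gripper open.
Joint ranges: [-2.96, 2.96], [-0.34, 2.1], [-1.41, 1.46], [0.24, 2.44], [-1.37, 4.51], [0.17, 1.92], [-2.96, 2.96]. Speed limits (rad/s): [2.39, 2.39, 3.14, 3.14, 3.14, 3.14, 3.14].

### API

Orientations are given as a 3x3 rotation matrix whose columns are the frame's x, y, z axes.
In Python, from cell import bot, camera, order gives the robot as it stands.
- The arm moves only by the tool drive_tool, never from a script. Its argument "rows" is one flat list of numbers, 7 for each row, row after row: the shift along the world's x, y, z each as a share of 25 cm, from -1 to 1, then the turn, a rotation vector about the world's x, y, z each as a share of pi rad, from -1 to 1, then the opening, from -1 (shut) to 1 (fully open). A call has 1 to 12 rows; each row is the pose to reach, as a shift and turn from the pose commanded when the call began, turning the shorter way round; what a row does not reach only later rows make up. A row lasts 1/10 s, in which the tool goes at most 50 mm and 8.59 degrees, less where a joint would pass 70% of its speed; a pose out of reach is approached as far as the arm can. A call with a number of a shift or a turn outside -1 to 1 is refused whole. A call with a gripper value outside its range is refused whole. The fingers move at their own pace and stop on an object; "grip_force" is the grip in N (left out, the last holds). Time passes only in rows, so rows that repeat a pose let the fingers close. It gives the time, the measured TCP pose, the force, the opening and the grip force at its end, in the units of the state.
- bot.observe(): the state, without advancing time (a new reading comes with each control period).
- camera(name): name is "side" or "top"; returns a dict with "image" (480x640x3 uint8, red, green, blue), "intrinsics" (3x3 intrinsics, pixels), "R" (3x3) and "t" (3): a world point X has camera coordinates R X + t. Camera axes: x right, y down, z forward; pixel columns grow to the right and rows downward; lengths in m; the calibration is good to about 2 mm. A picture is of the moment at which its call begins. There is no depth.
- order.close_job(): hands the job in; it is judged then, once.
The state is a dict: "clock": time; "q": joint angles; "qd": joint speeds; "joint_torque": joint torques, N m; "tcp_pos": TCP position; "tool_rot": TCP orientation; "force": force on the tool from outside, world axes, zero at the start; "wrist_torque": the same for the moment, N m; "finger_gap": finger opening in m; "grip_force": force on a finger pad.
Only numpy, scipy, OpenCV 4.12 (cv2) and the standard library are available. Lean on these libraries where they do the work, as an engineer would, in place of code of your own. Each camera call takes 0.05 s, during which the arm holds its last target. There are 200 camera calls.

## Working session

There is one attempt and no reset: what is moved stays moved. The work goes in short steps, Python scripts to look and compute and a tool call to move; the robot and the scene stay as the last step left them, time stands still between calls to the robot, and variables do not carry over. Pictures are saved under pics/ and viewed, at most 14 in all, crops included, and the job is handed in when it is done.

Besides the shell and the picture viewer there is one more tool, called after "Request:" as name(argument=value, ...) on one line, values as JSON. drive_tool: Moves the arm, as the interface text tells. Its arguments: {"type":"object","properties":{"rows":{"type":"array","items":{"type":"number"}},"grip_force":{"type":"number"}},"required":["rows"]}

```bash
mkdir -p pics; ls
python3 - <<'E'
from cell import bot,camera,order
import cv2,numpy as np,pickle
s=bot.observe();print({k:np.round(v,3).tolist() for k,v in s.items()})
for n in("top","side"):
    c=camera(n);cv2.imwrite(f"pics/{n}0.png",c["image"][...,::-1]);pickle.dump(c,open(f"{n}0.pkl","wb"))
    print(n,c["intrinsics"],c["R"],c["t"])
E
```

```text
pics
{'clock': 0.0, 'q': [0.999, 0.478, 0.022, 1.556, -0.012, 1.109, -0.083], 'qd': [-0.001, -0.0, 0.0, 0.001, -0.001, 0.001, -0.0], 'joint_torque': [0.001, -58.285, 1.535, -27.26, -0.054, 0.017, 0.0], 'tcp_pos': [0.302, -0.603, 0.222], 'tool_rot': [[0.894, 0.447, -0.001], [0.447, -0.894, 0.002], [-0.0, -0.002, -1.0]], 'force': [0.354, 0.874, 0.367], 'wrist_torque': [-0.047, 0.028, -0.018], 'grip_force': 0.0, 'finger_gap': 0.088}
top [[573.16807473   0.         324.63921433]
 [  0.         573.16807473 254.20829167]
 [  0.           0.           1.        ]] [[-0.02532097 -0.99914993 -0.03253112]
 [-0.9924626   0.02902796 -0.11906033]
 [ 0.11990343  0.0292712  -0.99235395]] [0.03494504 0.47717284 1.25231949]
side [[508.77669422   0.         318.2278562 ]
 [  0.         508.77669422 241.47601829]
 [  0.           0.           1.        ]] [[-8.94187304e-01 -4.47692966e-01  2.69642173e-04]
 [-2.96165401e-01  5.91085984e-01 -7.50268895e-01]
 [ 3.35730725e-01 -6.70960779e-01 -6.61132750e-01]] [0.41377962 0.18807335 0.87632783]
```

View pics/top0.png

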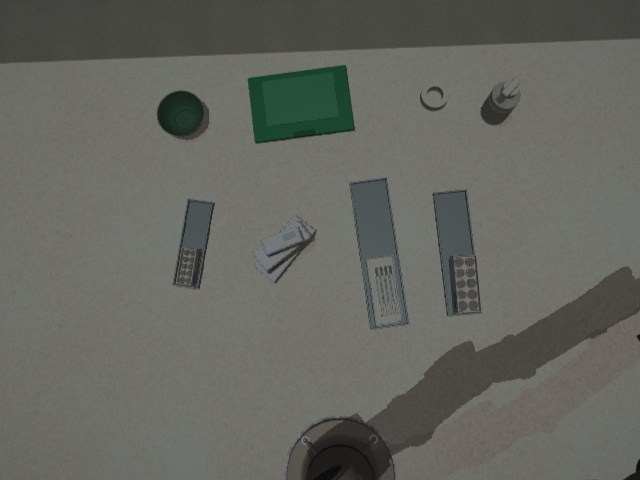

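View pics/side0.png

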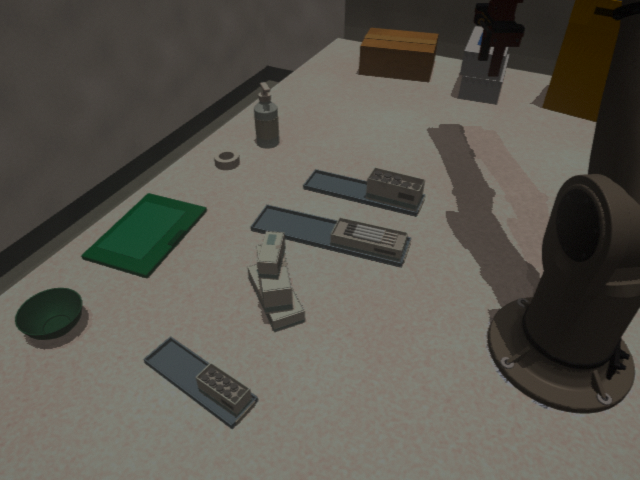

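The top view shows the stack near (285,247) and the trays at (194,244) small, (379,253) syringe and (457,252) big. The side view shows the stack near (275,280). I'll enlarge these areas next.

Run:
```python
import cv2,numpy as np,pickle
def crop(n,x0,y0,w,h,f):
    im=cv2.imread(f"pics/{n}0.png")[y0:y0+h,x0:x0+w]
    im=cv2.convertScaleAbs(im,alpha=1.3)
    im=cv2.resize(im,None,fx=f,fy=f,interpolation=cv2.INTER_CUBIC)
    for i in range(0,w,10): cv2.putText(im,str(x0+i),(i*f,8),0,.3,(0,0,255),1); cv2.line(im,(i*f,10),(i*f,16),(0,0,255),1)
    for i in range(0,h,10): cv2.putText(im,str(y0+i),(0,i*f+4),0,.3,(0,0,255),1);cv2.line(im,(22,i*f),(28,i*f),(0,0,255),1)
    return im
a=crop("top",248,208,75,80,7)
cv2.imwrite("pics/c_top.png",a)
cv2.imwrite("pics/c_side.png",crop("side",238,225,75,110,5))
cv2.imwrite("pics/c_tt.png",crop("top",340,170,150,165,3))
cv2.imwrite("pics/c_ts.png",crop("top",165,190,60,110,5))
a=crop("top",340,170,150,165,3);b=crop("top",165,190,60,110,5)
o=np.zeros((560,750,3),np.uint8);o[:495,:450]=a;o[:550,450:]=b;cv2.imwrite("pics/c_trays.png",o)
```

```text
(no output)
```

View pics/c_top.png

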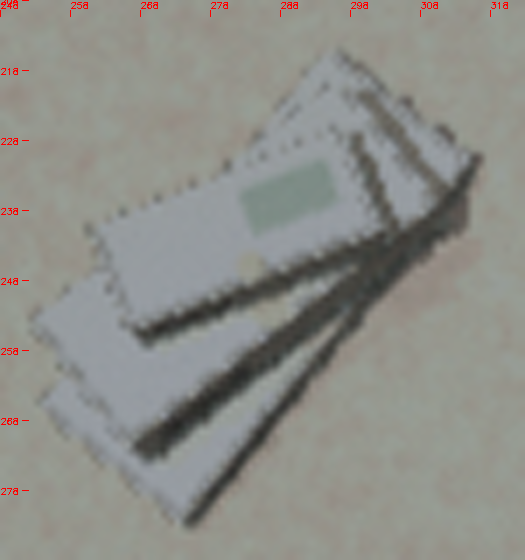

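View pics/c_side.png

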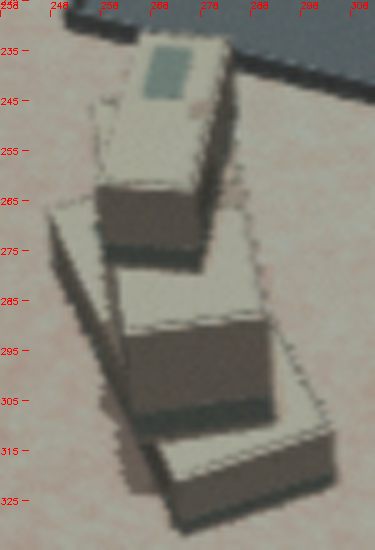

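View pics/c_trays.png

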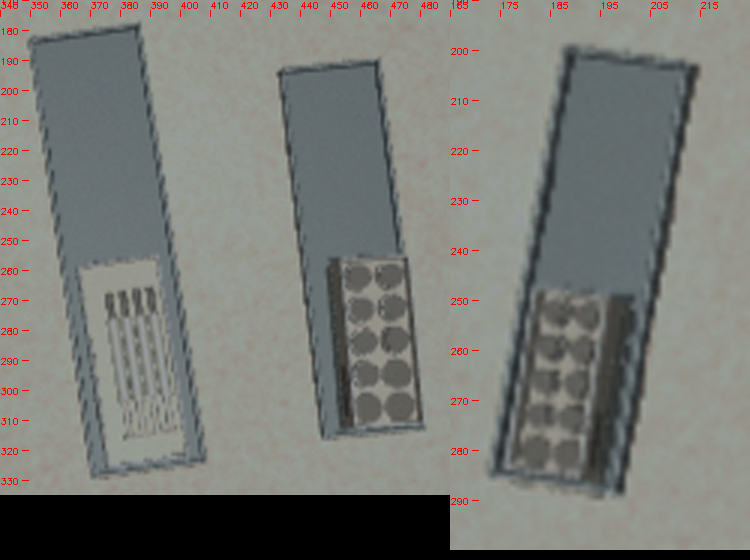

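Pixel positions read from the crops:
- **Small carton, top face in the top view:** (260.6,240.6), (297.3,226.6), (303.7,240.9), (267.6,255.1).
- **Other cartons and trays:** their corners are listed in crop pixels in the script.

Next I fit each box's x, y, z and yaw from both views.

```bash
cat > h.py <<'E'
import numpy as np,pickle
from scipy.optimize import least_squares
C={n:pickle.load(open(f"{n}0.pkl","rb")) for n in("top","side")}
def proj(n,X):
    c=C[n];p=np.asarray(X)@c["R"].T+c["t"];q=p@c["intrinsics"].T;return q[...,:2]/q[...,2:]
def fit(L,W,obs,g):
    """obs: (view,sx,sy,u,v,weight) corners of a level L x W rectangle -> x,y,z,yaw"""
    def corner(p,a,b):
        c,s=np.cos(p[3]),np.sin(p[3]);return [p[0]+c*a*L/2-s*b*W/2,p[1]+s*a*L/2+c*b*W/2,p[2]]
    f=lambda p:np.concatenate([w*(proj(n,corner(p,a,b))-(u,v)) for n,a,b,u,v,w in obs])
    r=least_squares(f,g,loss="soft_l1");return r.x,np.round(r.fun.reshape(-1,2),1)
def px(l,f,ox,oy,dx=0): return [((u-dx+.5)/f-.5+ox,(v+.5)/f-.5+oy) for u,v in l]
S=[(-1,1),(1,1),(1,-1),(-1,-1)]
def mk(n,l,w=1,S=S): return [(n,a,b,u,v,w) for (a,b),uv in zip(S,l) if uv for u,v in [uv]]
E
python3 - <<'E'
from h import *
t=lambda l,s=S:mk("top",px(l,7,248,208),1,s); d=lambda l,s=S:mk("side",px(l,5,238,225),1,s)
g=lambda z,y:[.58,.05,z,y]
for nm,L,W,z,y,o in [
 ("small",.082,.034,.13,-1.2,t([(88,228),(345,130),(390,230),(137,330)])+d([(97,185),(140,30),(230,38),(197,190)])),
 ("big",.122,.05,.09,-1.0,t([(30,330),(358,88),(443,195),(138,440)])+d([(122,333),(268,318)],[S[0],S[3]])),
 ("syr",.15,.06,.032,-.9,t([(40,397),(338,52),(477,155),(185,515)])+d([(178,480),(50,207),(332,432)],[S[0],S[1],S[3]]))]:
    p,r=fit(L,W,o,g(z,y));print(nm,p.round(4),r.tolist())
T=[(1,1),(1,-1),(-1,-1),(-1,1)]
for nm,L,W,tp,sd in [
 ("syrT",.338,.086,px([(28,42),(137,25),(205,460),(93,477)],3,340,170),[(251,227),(265,207),(410,244),(406,262)]),
 ("bigT",.282,.076,px([(278,72),(378,60),(425,428),(322,437)],3,340,170),[(304,186),(316,171),(424,195),(421,212)]),
 ("smallT",.202,.06,px([(567,48),(698,67),(622,493),(492,475)],5,165,190,450),[(146,360),(172,339),(256,397),(236,423)])]:
    p,r=fit(L,W,mk("top",tp,1,T)+mk("side",sd,.5,T),[.58,0,.012,0]);print(nm,p.round(4),r.tolist())
E
```

```text
small [ 0.4997  0.1077  0.127  -1.2067] [[0.1, -0.7], [-0.1, -1.7], [-0.4, -1.1], [-0.9, -0.3], [0.6, 0.2], [0.6, 0.0], [1.2, -0.4], [0.5, 0.6]]
big [ 0.4956  0.1113  0.0862 -0.9517] [[0.4, -2.8], [-0.9, -2.2], [0.8, 0.8], [-1.3, 0.0], [0.5, 0.3], [0.6, -0.0]]
syr [ 0.4972  0.1112  0.0277 -0.7097] [[-0.1, 0.1], [-0.2, -1.9], [0.5, -0.2], [-0.3, 0.1], [-0.3, 0.5], [0.4, -0.1], [0.8, -0.1]]
syrT [ 0.4826 -0.0991  0.0026  0.1154] [[-0.4, -0.7], [0.1, -0.4], [0.6, 0.4], [-0.2, 0.2], [0.1, 1.1], [1.2, -0.1], [0.8, -2.2], [-1.7, 2.0]]
bigT [ 0.4772 -0.2755  0.0068  0.0714] [[-0.1, -0.9], [-0.2, -0.3], [0.1, 0.3], [0.4, 0.7], [-0.0, 0.1], [0.1, -0.5], [1.1, 0.2], [-1.4, 1.0]]
smallT [ 0.5149  0.3232  0.0056 -0.1663] [[0.2, -0.3], [-0.6, -0.7], [0.2, 0.4], [0.4, 0.4], [-0.3, -0.0], [0.3, -1.1], [1.9, 0.2], [-1.2, 1.5]]
```

```bash
cat > fit2.py <<'E'
from h import *
t=lambda l,s=S:mk("top",px(l,7,248,208),1,s)
T=[(1,1),(1,-1),(-1,-1),(-1,1)]
for nm,L,W,z,y,o in [
 ("small",.082,.034,.13,-1.2,t([(88,228),(345,130),(390,230),(137,330)])),
 ("big",.122,.05,.09,-1.0,t([(30,330),(358,88),(443,195),(138,440)])),
 ("syr",.15,.06,.032,-.8,t([(40,397),(338,52),(477,155),(185,515)])),
 ("syrT",.338,.086,.012,.1,mk("top",px([(28,42),(137,25),(205,460),(93,477)],3,340,170),1,T)),
 ("bigT",.282,.076,.012,.1,mk("top",px([(278,72),(378,60),(425,428),(322,437)],3,340,170),1,T)),
 ("smallT",.202,.06,.012,-.1,mk("top",px([(567,48),(698,67),(622,493),(492,475)],5,165,190,450),1,T))]:
    p,r=fit(L,W,[q for q in o],[.5,.05,z,y]);
    import numpy as np
    f=least_squares(lambda p3:np.concatenate([proj("top",[p3[0]+np.cos(p3[2])*a*L/2-np.sin(p3[2])*b*W/2,p3[1]+np.sin(p3[2])*a*L/2+np.cos(p3[2])*b*W/2,z])-(u,v) for n,a,b,u,v,w in o]),[.5,.05,y])
    print(nm,f.x.round(4),"side/rms",np.sqrt(np.mean(f.fun**2)).round(2))
E
python3 fit2.py
```

```text
small [ 0.4972  0.1067 -1.2159] side/rms 0.45
big [ 0.4928  0.1103 -0.9277] side/rms 1.14
syr [ 0.4956  0.1107 -0.7122] side/rms 0.69
syrT [ 0.4812 -0.0984  0.1145] side/rms 0.78
bigT [ 0.4766 -0.2743  0.0695] side/rms 0.61
smallT [ 0.5138  0.3216 -0.1729] side/rms 0.5
```

Request:
drive_tool(rows=[0.1, 0.6, 0, 0, 0, 0.1, 1, 0.2, 0.9, 0, 0, 0, 0.2, 1, 0.2, 1, 0, 0, 0, 0.25, 1, 0.2, 1, 0, 0, 0, 0.3, 1, 0.2, 1, 0, 0, 0, 0.35, 1, 0.2, 1, 0, 0, 0, 0.4, 1, 0.2, 1, 0, 0, 0, 0.468, 1, 0.2, 1, 0, 0, 0, 0.468, 1, 0.2, 1, 0, 0, 0, 0.468, 1, 0.2, 1, 0, 0, 0, 0.468, 1])

```text
clock: 1.1
tcp_pos: [0.3517, -0.3535, 0.2224]
tool_rot: [[-0.361, 0.933, -0.001], [0.933, 0.361, 0.0], [0.001, -0.0, -1.0]]
force: [-0.7, 0.1, 1.0]
finger_gap: 0.0876
grip_force: 0.0
```

Request:
drive_tool(rows=[0.2, 0.3, 0, 0, 0, 0, 1, 0.4, 0.6, 0, 0, 0, 0, 1, 0.58, 0.9, 0, 0, 0, 0, 1, 0.585, 1, 0, 0, 0, 0, 1, 0.585, 1, 0, 0, 0, 0, 1, 0.585, 1, 0, 0, 0, 0, 1, 0.585, 1, 0, 0, 0, 0, 1, 0.585, 1, 0, 0, 0, 0, 1])

```text
clock: 1.9
tcp_pos: [0.4981, -0.1031, 0.2223]
tool_rot: [[-0.357, 0.934, -0.001], [0.934, 0.357, 0.0], [0.0, -0.001, -1.0]]
force: [0.3, -1.0, -0.3]
finger_gap: 0.0876
grip_force: 0.0
```

Request:
drive_tool(rows=[0, 0.2, 0, 0, 0, 0, 1, 0, 0.4, 0, 0, 0, 0, 1, 0, 0.6, 0, 0, 0, 0, 1, 0, 0.75, 0, 0, 0, 0, 1, 0, 0.84, 0, 0, 0, 0, 1, 0, 0.84, -0.08, 0, 0, 0, 1, 0, 0.84, -0.16, 0, 0, 0, 1, 0, 0.84, -0.2, 0, 0, 0, 1, 0, 0.84, -0.2, 0, 0, 0, 1, 0, 0.84, -0.2, 0, 0, 0, 1])

```text
clock: 2.9
tcp_pos: [0.4985, 0.1054, 0.173]
tool_rot: [[-0.354, 0.935, 0.0], [0.935, 0.354, -0.0], [-0.0, 0.0, -1.0]]
force: [0.3, -0.0, -0.8]
finger_gap: 0.0882
grip_force: 0.0
```

```bash
cat > look.py <<'E'
import sys,cv2,numpy as np
from cell import bot,camera
from h import proj
s=bot.observe();print(s["clock"],s["tcp_pos"].round(4) if hasattr(s["tcp_pos"],"round") else s["tcp_pos"],np.round(s["force"],1),s["finger_gap"])
tag=sys.argv[1];out=[]
def crop(n,x0,y0,w,h,f):
    im=camera(n)["image"][...,::-1];x0=min(max(0,x0),640-w);y0=min(max(0,y0),480-h)
    im=cv2.convertScaleAbs(im[y0:y0+h,x0:x0+w],alpha=1.4);im=cv2.resize(im,None,fx=f,fy=f,interpolation=cv2.INTER_CUBIC)
    for i in range(-x0%10,w,10): cv2.putText(im,str(x0+i),(i*f,8),0,.3,(0,0,255),1); cv2.line(im,(i*f,10),(i*f,16),(0,0,255),1)
    for i in range(-y0%10,h,10): cv2.putText(im,str(y0+i),(0,i*f+4),0,.3,(0,0,255),1);cv2.line(im,(22,i*f),(28,i*f),(0,0,255),1)
    return im
P=np.array(eval(sys.argv[2])) if len(sys.argv)>2 else np.array(s["tcp_pos"])
for n in("top","side"):
    u,v=proj(n,P).astype(int);out.append(crop(n,u-40,v-55,80,110,5))
cv2.imwrite(f"pics/{tag}.png",np.hstack(out))
E
python3 look.py g1
```

```text
2.9 [0.4985 0.1054 0.173 ] [ 0.3 -0.  -0.8] 0.08819173297730183
```

View pics/g1.png

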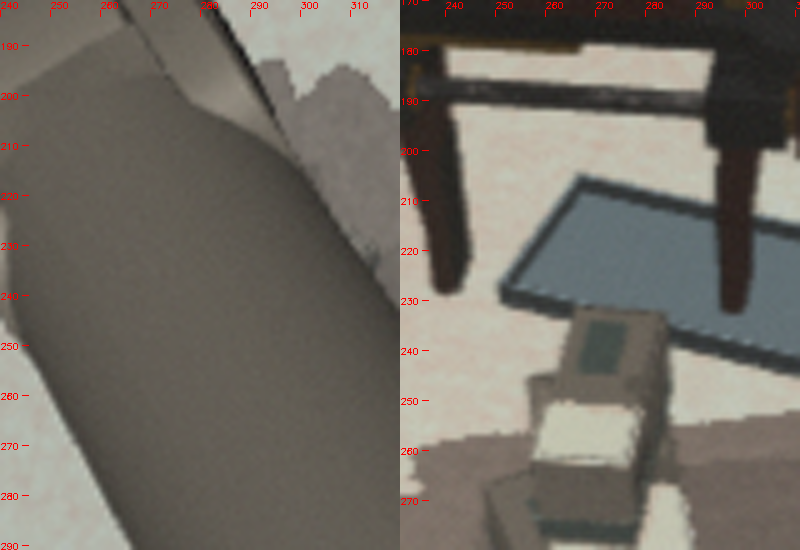

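Side view: the fingertips at (239,228) and (296,232) straddle the small carton (top at about 262–287, 232–262), and the yaw matches. I'll descend.

Request:
drive_tool(rows=[0, 0, -0.08, 0, 0, 0, 1, 0, 0, -0.16, 0, 0, 0, 1, 0, 0, -0.21, 0, 0, 0, 1, 0, 0, -0.25, 0, 0, 0, 1, 0, 0, -0.276, 0, 0, 0, 1, 0, 0, -0.276, 0, 0, 0, 1, 0, 0, -0.276, 0, 0, 0, 1])

```text
clock: 3.7
tcp_pos: [0.4986, 0.1065, 0.1041]
tool_rot: [[-0.355, 0.935, 0.001], [0.935, 0.355, 0.0], [-0.0, 0.001, -1.0]]
force: [0.8, 0.2, -0.8]
finger_gap: 0.0876
grip_force: 0.0
```

```bash
python3 look.py g2
```

```text
3.7 [0.4986 0.1065 0.1041] [ 0.8  0.2 -0.8] 0.08756765102293569
```

View pics/g2.png

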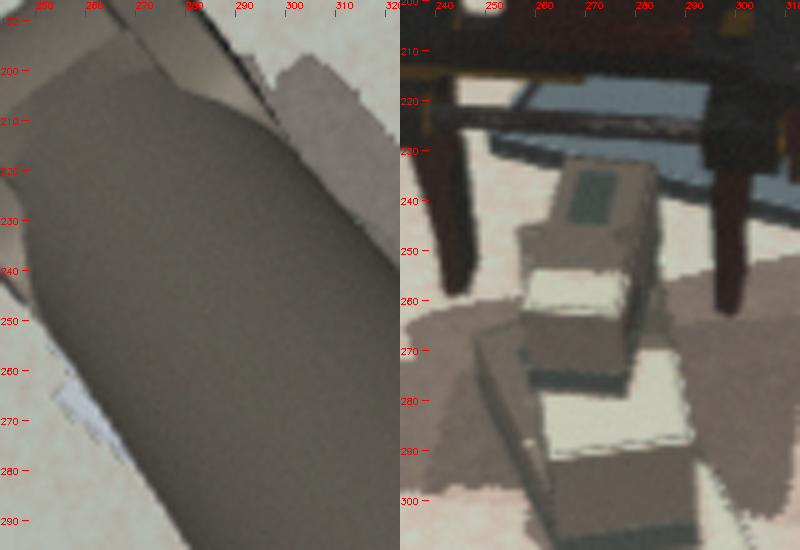

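Side view: fingers at columns 243 and 297 are centred on the carton (about 270), and the tips are clear of the carton below. I'll close and lift.

Request:
drive_tool(rows=[0, 0, 0, 0, 0, 0, -0.1, 0, 0, 0, 0, 0, 0, -0.3, 0, 0, 0, 0, 0, 0, -1, 0, 0, 0, 0, 0, 0, -1, 0, 0, 0, 0, 0, 0, -1, 0, 0, 0, 0, 0, 0, -1, 0, 0, 0, 0, 0, 0, -1, 0, 0, 0, 0, 0, 0, -1], grip_force=20)

```text
clock: 4.6
tcp_pos: [0.4983, 0.1063, 0.1037]
tool_rot: [[-0.355, 0.935, 0.0], [0.935, 0.355, 0.0], [0.0, 0.0, -1.0]]
force: [-0.2, -0.7, 0.4]
finger_gap: 0.0336
grip_force: 20.0
```

Request:
drive_tool(rows=[0, 0, 0.03, 0, 0, 0, -1, 0, 0, 0.08, 0, 0, 0, -1, 0, 0, 0.16, 0, 0, 0, -1, 0, 0, 0.24, 0, 0, 0, -1, 0, 0, 0.3, 0, 0, 0, -1, 0, 0, 0.3, 0, 0, 0, -1])

```text
clock: 5.2
tcp_pos: [0.4998, 0.1069, 0.1815]
tool_rot: [[-0.355, 0.935, 0.005], [0.935, 0.355, 0.001], [-0.001, 0.005, -1.0]]
force: [0.9, 0.4, -0.4]
finger_gap: 0.0336
grip_force: 20.0
```

Request:
drive_tool(rows=[0.02, 0.08, 0, 0, 0, 0.03, -1, 0.06, 0.2, 0, 0, 0, 0.07, -1, 0.1, 0.32, 0, 0, 0, 0.11, -1, 0.13, 0.44, 0, 0, 0, 0.15, -1, 0.16, 0.56, 0, 0, 0, 0.19, -1, 0.19, 0.68, 0, 0, 0, 0.23, -1, 0.22, 0.77, 0, 0, 0, 0.27, -1, 0.231, 0.82, 0, 0, 0, 0.3, -1, 0.231, 0.835, 0, 0, 0, 0.32, -1, 0.231, 0.835, 0, 0, 0, 0.33, -1, 0.231, 0.835, 0, 0, 0, 0.33, -1, 0.231, 0.835, 0, 0, 0, 0.33, -1])

```text
clock: 6.4
tcp_pos: [0.556, 0.3142, 0.1784]
tool_rot: [[-0.985, 0.172, -0.0], [0.172, 0.985, -0.001], [0.0, -0.001, -1.0]]
force: [-0.4, -0.1, -1.5]
finger_gap: 0.0339
grip_force: 20.0
```

```bash
python3 look.py g3 "[.54,.315,.05]"
```

```text
6.4 [0.556  0.3142 0.1784] [-0.4 -0.1 -1.5] 0.03394680722144412
```

View pics/g3.png

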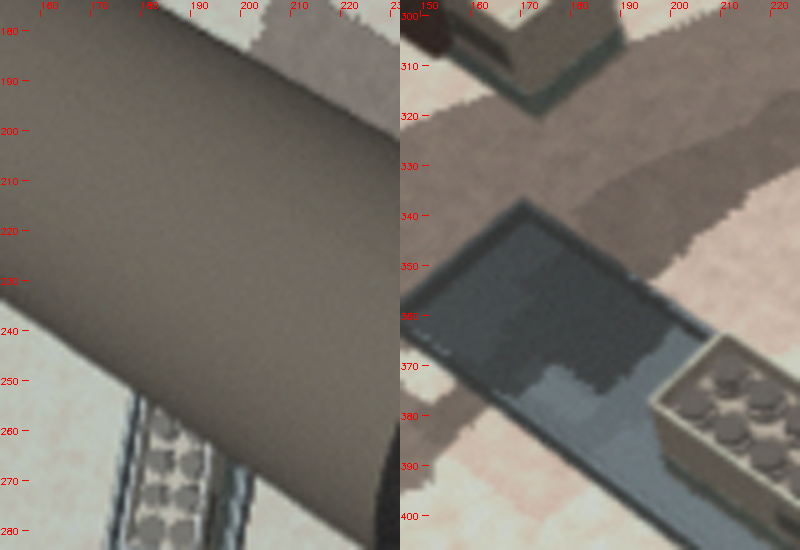

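The side view shows the carried carton's lower edges (corner at (174,320)) parallel to the tray, above its free back half. I'll lower it slowly.

Request:
drive_tool(rows=[0, 0, -0.06, 0, 0, 0, -1, 0, 0, -0.16, 0, 0, 0, -1, 0, 0, -0.26, 0, 0, 0, -1, 0, 0, -0.36, 0, 0, 0, -1, 0, 0, -0.45, 0, 0, 0, -1, 0, 0, -0.52, 0, 0, 0, -1, 0, 0, -0.57, 0, 0, 0, -1, 0, 0, -0.6, 0, 0, 0, -1, 0, 0, -0.62, 0, 0, 0, -1, 0, 0, -0.624, 0, 0, 0, -1, 0, 0, -0.624, 0, 0, 0, -1])

```text
clock: 7.6
tcp_pos: [0.5563, 0.3154, 0.0232]
tool_rot: [[-0.985, 0.17, 0.001], [0.17, 0.985, 0.001], [-0.001, 0.001, -1.0]]
force: [0.4, -0.3, -1.2]
finger_gap: 0.0337
grip_force: 20.0
```

```bash
python3 look.py g4 "[.55,.315,.03]"
```

```text
7.6 [0.5563 0.3154 0.0232] [ 0.4 -0.3 -1.2] 0.03367118457001333
```

View pics/g4.png

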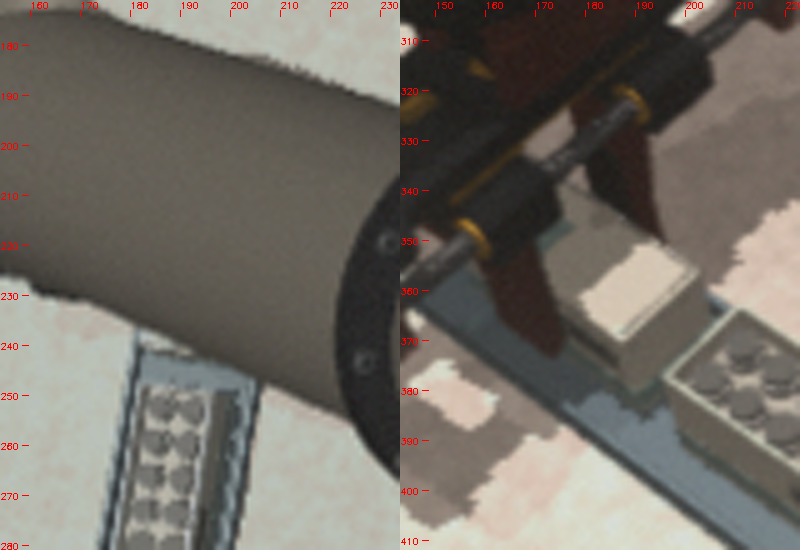

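Side view: the carton hangs inside the tray behind the opened one, with its near bottom corner around (187,388), a visible gap and parallel edges. I'll lower it to contact.

Request:
drive_tool(rows=[0, 0, -0.006, 0, 0, 0, -1, 0, 0, -0.012, 0, 0, 0, -1, 0, 0, -0.016, 0, 0, 0, -1, 0, 0, -0.02, 0, 0, 0, -1, 0, 0, -0.022, 0, 0, 0, -1, 0, 0, -0.022, 0, 0, 0, -1])

```text
clock: 8.3
tcp_pos: [0.5559, 0.315, 0.017]
tool_rot: [[-0.985, 0.17, -0.0], [0.17, 0.985, -0.0], [0.0, -0.0, -1.0]]
force: [-0.3, -0.6, -1.9]
finger_gap: 0.0345
grip_force: 20.0
```

Request:
drive_tool(rows=[0, 0, -0.002, 0, 0, 0, -1, 0, 0, -0.004, 0, 0, 0, -1, 0, 0, -0.004, 0, 0, 0, -1])

```text
clock: 8.6
tcp_pos: [0.5561, 0.3151, 0.0167]
tool_rot: [[-0.985, 0.17, 0.0], [0.17, 0.985, -0.0], [-0.0, -0.0, -1.0]]
force: [-1.1, -1.1, 4.4]
finger_gap: 0.0339
grip_force: 20.0
```

Contact is felt at the predicted height. I'll release and retreat.

Request:
drive_tool(rows=[0, 0, 0, 0, 0, 0, -0.2, 0, 0, 0, 0, 0, 0, -0.15, 0, 0, 0, 0, 0, 0, 0, 0, 0, 0, 0, 0, 0, 0.15, 0, 0, 0, 0, 0, 0, 0.2, 0, 0, 0.04, 0, 0, 0, 0.2, 0, 0, 0.12, 0, 0, 0, 0.2, 0, 0, 0.28, 0, 0, 0, 0.4, 0, 0, 0.44, 0, 0, 0, 1, 0, 0, 0.6, 0, 0, 0, 1, 0, 0, 0.7, 0, 0, 0, 1, 0, 0, 0.7, 0, 0, 0, 1])

```text
clock: 9.8
tcp_pos: [0.5577, 0.3173, 0.1975]
tool_rot: [[-0.985, 0.17, 0.008], [0.17, 0.985, 0.005], [-0.007, 0.006, -1.0]]
force: [-0.9, 0.8, 0.7]
finger_gap: 0.0866
grip_force: 0.0
```

Run:
```python
from cell import camera
import cv2,numpy as np
def crop(n,x0,y0,w,h,f):
    im=camera(n)["image"][...,::-1][y0:y0+h,x0:x0+w]
    im=cv2.resize(cv2.convertScaleAbs(im,alpha=1.4),None,fx=f,fy=f,interpolation=cv2.INTER_CUBIC)
    return im
cv2.imwrite("pics/s2.png",np.hstack([crop("top",248,208,72,80,6),crop("side",240,230,72,96,5).copy()[:480]]))
```

```text
(no output)
```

View pics/s2.png

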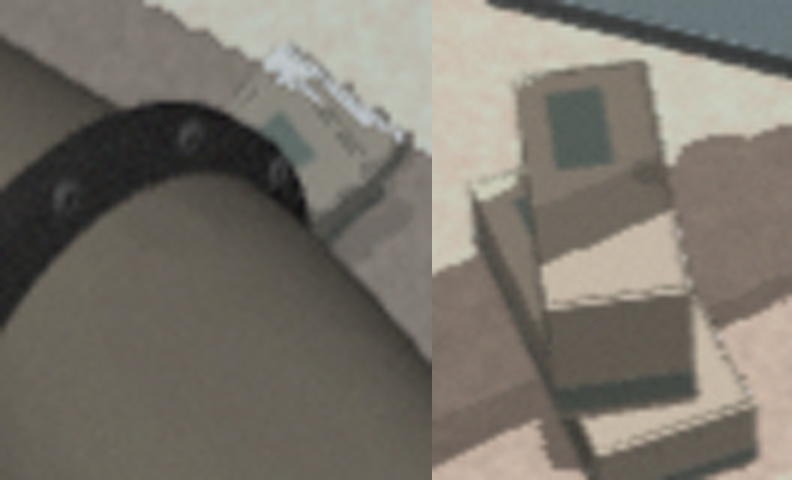

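The side view now shows the big carton's whole top face, with corners at about (257,246), (282.5,242), (291.5,288) and (262.5,292). The arm hides it in the top view. I'll refit the yaw from these.

Run:
```python
from h import *
sd=mk("side",px([(112,310),(86,80),(213,62),(258,290)],5,240,230))
tp=mk("top",px([(30,330),(443,195),(138,440)],7,248,208),1,[S[0],S[2],S[3]])
for o in (sd+tp,sd):
    p,r=fit(.122,.05,o,[.5,.11,.09,-.95]);print(p.round(4),r.tolist())
```

```text
[ 0.4967  0.1123  0.0855 -0.9237] [[0.8, 0.5], [-0.7, -0.6], [0.5, -0.2], [0.8, 0.6], [0.2, -2.4], [0.1, -0.4], [-1.0, -0.0]]
[ 0.5051  0.1007  0.0718 -0.9314] [[0.4, -0.1], [-0.4, -0.3], [0.2, 0.3], [-0.2, 0.2]]
```

Request:
drive_tool(rows=[-0.03, -0.1, 0, 0, 0, -0.03, 1, -0.08, -0.26, 0, 0, 0, -0.07, 1, -0.12, -0.42, 0, 0, 0, -0.11, 1, -0.17, -0.56, 0, 0, 0, -0.15, 1, -0.21, -0.68, 0, 0, 0, -0.19, 1, -0.24, -0.78, 0, 0, 0, -0.22, 1, -0.244, -0.814, 0, 0, 0, -0.24, 1, -0.244, -0.814, 0, 0, 0, -0.24, 1, -0.244, -0.814, 0, 0, 0, -0.24, 1])

```text
clock: 10.8
tcp_pos: [0.4945, 0.1118, 0.1906]
tool_rot: [[-0.604, 0.797, -0.001], [0.797, 0.604, 0.0], [0.001, -0.001, -1.0]]
force: [0.4, -0.0, 1.5]
finger_gap: 0.0881
grip_force: 0.0
```

Request:
drive_tool(rows=[0, 0, -0.08, 0, 0, 0, 1, 0, 0, -0.18, 0, 0, 0, 1, 0, 0, -0.28, 0, 0, 0, 1, 0, 0, -0.36, 0, 0, 0, 1, 0, 0, -0.43, 0, 0, 0, 1, 0, 0, -0.48, 0, 0, 0, 1, 0, 0, -0.51, 0, 0, 0, 1, 0, 0, -0.53, 0, 0, 0, 1, 0, 0, -0.53, 0, 0, 0, 1, 0, 0, -0.53, 0, 0, 0, 1])

```text
clock: 11.8
tcp_pos: [0.4954, 0.1118, 0.0592]
tool_rot: [[-0.602, 0.798, 0.001], [0.798, 0.602, 0.0], [-0.0, 0.001, -1.0]]
force: [-0.2, 0.2, 0.1]
finger_gap: 0.0875
grip_force: 0.0
```

Request:
drive_tool(rows=[0, 0, 0, 0, 0, 0, 0.5, 0, 0, 0, 0, 0, 0, 0.25, 0, 0, 0, 0, 0, 0, 0.1, 0, 0, 0, 0, 0, 0, -1, 0, 0, 0, 0, 0, 0, -1, 0, 0, 0, 0, 0, 0, -1, 0, 0, 0, 0, 0, 0, -1, 0, 0, 0, 0, 0, 0, -1], grip_force=25)

```text
clock: 12.6
tcp_pos: [0.495, 0.1115, 0.0587]
tool_rot: [[-0.602, 0.799, -0.0], [0.799, 0.602, -0.0], [-0.0, -0.0, -1.0]]
force: [-1.6, -1.0, 1.0]
finger_gap: 0.0498
grip_force: 25.0
```

Request:
drive_tool(rows=[0, 0, 0.03, 0, 0, 0, -1, 0, 0, 0.08, 0, 0, 0, -1, 0, 0, 0.16, 0, 0, 0, -1, 0, 0, 0.26, 0, 0, 0, -1, 0, 0, 0.34, 0, 0, 0, -1, 0, 0, 0.4, 0, 0, 0, -1, 0, 0, 0.4, 0, 0, 0, -1])

```text
clock: 13.3
tcp_pos: [0.4962, 0.112, 0.1609]
tool_rot: [[-0.602, 0.799, 0.004], [0.799, 0.602, 0.001], [-0.002, 0.004, -1.0]]
force: [1.2, 0.2, -3.0]
finger_gap: 0.0501
grip_force: 25.0
```

Request:
drive_tool(rows=[0.01, -0.08, 0, 0, 0, 0.01, -1, 0.02, -0.18, 0, 0, 0, 0.03, -1, 0.03, -0.28, 0, 0, 0, 0.05, -1, 0.04, -0.38, 0, 0, 0, 0.07, -1, 0.05, -0.48, 0, 0, 0, 0.09, -1, 0.06, -0.58, 0, 0, 0, 0.11, -1, 0.07, -0.68, 0, 0, 0, 0.13, -1, 0.08, -0.78, 0, 0, 0, 0.15, -1, 0.08, -0.86, 0, 0, 0, 0.16, -1, 0.08, -0.9, 0, 0, 0, 0.17, -1, 0.08, -0.9, 0, 0, 0, 0.17, -1])

```text
clock: 14.4
tcp_pos: [0.514, -0.1155, 0.1575]
tool_rot: [[-0.923, 0.384, -0.002], [0.384, 0.923, -0.0], [0.002, -0.001, -1.0]]
force: [-0.4, -0.1, -4.6]
finger_gap: 0.05
grip_force: 25.0
```

Request:
drive_tool(rows=[0.02, -0.06, 0, 0, 0, 0.02, -1, 0.04, -0.16, 0, 0, 0, 0.04, -1, 0.06, -0.26, 0, 0, 0, 0.06, -1, 0.07, -0.36, 0, 0, 0, 0.08, -1, 0.08, -0.46, 0, 0, 0, 0.1, -1, 0.09, -0.55, 0, 0, 0, 0.12, -1, 0.102, -0.6, 0, 0, 0, 0.14, -1, 0.102, -0.62, 0, 0, 0, 0.148, -1, 0.102, -0.62, 0, 0, 0, 0.148, -1, 0.102, -0.62, 0, 0, 0, 0.148, -1, 0.102, -0.62, 0, 0, 0, 0.148, -1])

```text
clock: 15.5
tcp_pos: [0.5406, -0.2672, 0.1585]
tool_rot: [[-0.997, -0.075, -0.0], [-0.075, 0.997, 0.001], [0.0, 0.001, -1.0]]
force: [0.1, -0.9, -3.6]
finger_gap: 0.05
grip_force: 25.0
```

Request:
drive_tool(rows=[0, 0, -0.04, 0, 0, 0, -1, 0, 0, -0.1, 0, 0, 0, -1, 0, 0, -0.18, 0, 0, 0, -1, 0, 0, -0.26, 0, 0, 0, -1, 0, 0, -0.34, 0, 0, 0, -1, 0, 0, -0.4, 0, 0, 0, -1, 0, 0, -0.44, 0, 0, 0, -1, 0, 0, -0.47, 0, 0, 0, -1, 0, 0, -0.485, 0, 0, 0, -1, 0, 0, -0.485, 0, 0, 0, -1])

```text
clock: 16.5
tcp_pos: [0.5405, -0.2684, 0.0373]
tool_rot: [[-0.997, -0.074, -0.0], [-0.074, 0.997, 0.0], [0.0, 0.0, -1.0]]
force: [0.3, 0.3, -3.2]
finger_gap: 0.0498
grip_force: 25.0
```

```bash
python3 look.py g5 "[.53,-.271,.03]"
```

```text
16.5 [ 0.5405 -0.2684  0.0373] [ 0.3  0.3 -3.2] 0.04982842281486798
```

View pics/g5.png

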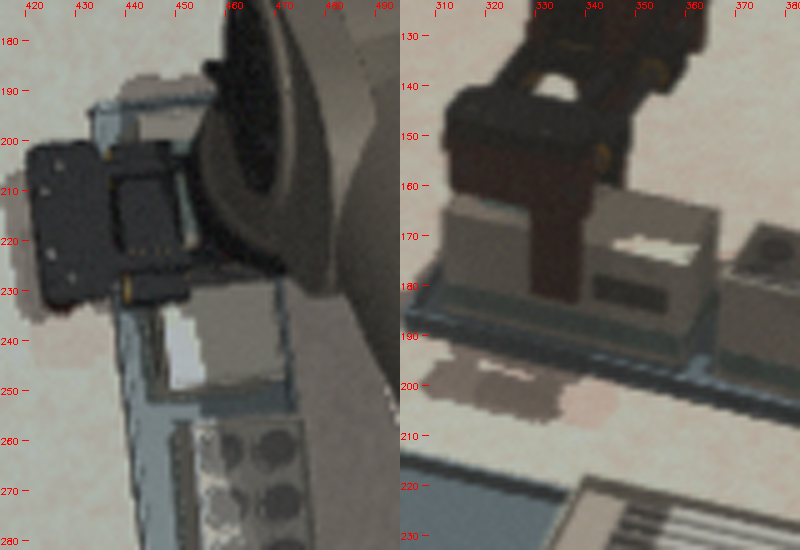

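Top view: the carton's near edge at row 250 lies between the tray lips (about 443 and 474), about 2 mm left of centre. There is a clear gap to the opened carton at row 256. I'll shift it −2 mm in y and lower to contact.

Request:
drive_tool(rows=[0, -0.004, -0.008, 0, 0, 0, -1, 0, -0.008, -0.015, 0, 0, 0, -1, 0, -0.008, -0.02, 0, 0, 0, -1, 0, -0.008, -0.025, 0, 0, 0, -1, 0, -0.008, -0.028, 0, 0, 0, -1, 0, -0.008, -0.028, 0, 0, 0, -1, 0, -0.008, -0.028, 0, 0, 0, -1])

```text
clock: 17.3
tcp_pos: [0.5405, -0.2704, 0.0304]
tool_rot: [[-0.997, -0.074, 0.0], [-0.074, 0.997, 0.0], [-0.0, 0.0, -1.0]]
force: [0.1, -0.3, -3.8]
finger_gap: 0.05
grip_force: 25.0
```

Request:
drive_tool(rows=[0, 0, -0.002, 0, 0, 0, -1, 0, 0, -0.004, 0, 0, 0, -1, 0, 0, -0.004, 0, 0, 0, -1])

```text
clock: 17.6
tcp_pos: [0.5406, -0.2705, 0.0298]
tool_rot: [[-0.997, -0.074, 0.0], [-0.074, 0.997, -0.0], [-0.0, -0.0, -1.0]]
force: [-1.9, 0.7, 1.7]
finger_gap: 0.0497
grip_force: 25.0
```

Contact at the predicted height. I'll release and retreat.

Request:
drive_tool(rows=[0, 0, 0, 0, 0, 0, 0.15, 0, 0, 0, 0, 0, 0, 0.2, 0, 0, 0, 0, 0, 0, 0.35, 0, 0, 0, 0, 0, 0, 0.55, 0, 0, 0, 0, 0, 0, 0.6, 0, 0, 0.04, 0, 0, 0, 0.6, 0, 0, 0.12, 0, 0, 0, 0.6, 0, 0, 0.28, 0, 0, 0, 1, 0, 0, 0.44, 0, 0, 0, 1, 0, 0, 0.56, 0, 0, 0, 1, 0, 0, 0.6, 0, 0, 0, 1, 0, 0, 0.6, 0, 0, 0, 1])

```text
clock: 18.8
tcp_pos: [0.5413, -0.2707, 0.1812]
tool_rot: [[-0.997, -0.074, 0.003], [-0.074, 0.997, -0.002], [-0.003, -0.002, -1.0]]
force: [0.3, -0.5, -0.5]
finger_gap: 0.0878
grip_force: 0.0
```

Run:
```python
from cell import camera,bot
import cv2,numpy as np
def crop(n,x0,y0,w,h,f):
    im=camera(n)["image"][...,::-1][y0:y0+h,x0:x0+w]
    return cv2.resize(cv2.convertScaleAbs(im,alpha=1.4),None,fx=f,fy=f,interpolation=cv2.INTER_CUBIC)
# left: syringe carton + small tray (top); right: syringe carton (side)
cv2.imwrite("pics/s3.png",np.hstack([np.vstack([crop("top",165,195,155,95,3),np.zeros((195,465,3),np.uint8)]),crop("side",242,255,66,96,5)]))
```

```text
(no output)
```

View pics/s3.png

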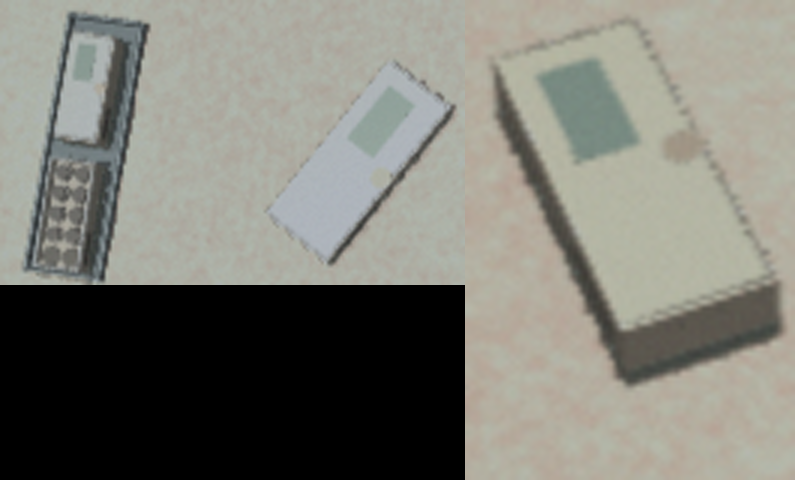

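The small carton stands straight in its tray in the top view. The syringe carton is now clear, with corners around (254,265), (295.5,215.5), (316.5,230) and (275,281).

Run:
```python
from h import *
tp=mk("top",px([(268,211),(392,62),(455,105),(330,258)],3,165,195))
sd=mk("side",px([(158,328),(28,63),(172,18),(310,280)],5,242,255))
for o in (sd+tp,tp):
    p,r=fit(.15,.06,o,[.5,.11,.03,-.71]);print(p.round(4),r.tolist())
```

```text
[ 0.4981  0.1107  0.026  -0.6961] [[0.1, 1.1], [0.2, -0.7], [0.3, -0.1], [1.4, 0.3], [-0.2, -0.5], [0.2, -2.6], [-0.1, -0.8], [-0.2, 0.4]]
[ 0.4999  0.1132 -0.0016 -0.7002] [[0.4, -0.2], [0.2, -1.0], [-0.6, 0.5], [-0.0, 0.4]]
```

Request:
drive_tool(rows=[-0.02, 0.1, 0, 0, 0, -0.02, 1, -0.04, 0.28, 0, 0, 0, -0.05, 1, -0.06, 0.46, 0, 0, 0, -0.08, 1, -0.08, 0.64, 0, 0, 0, -0.11, 1, -0.1, 0.8, 0, 0, 0, -0.14, 1, -0.12, 0.92, 0, 0, 0, -0.16, 1, -0.12, 1, 0, 0, 0, -0.18, 1, -0.12, 1, 0, 0, 0, -0.2, 1, -0.12, 1, 0, 0, 0, -0.2, 1])

```text
clock: 19.8
tcp_pos: [0.5093, -0.0199, 0.1778]
tool_rot: [[-0.851, 0.525, -0.003], [0.525, 0.851, 0.0], [0.003, -0.001, -1.0]]
force: [0.4, -1.1, -0.4]
finger_gap: 0.0879
grip_force: 0.0
```

Request:
drive_tool(rows=[-0.02, 0.1, 0, 0, 0, -0.01, 1, -0.04, 0.26, 0, 0, 0, -0.02, 1, -0.056, 0.4, -0.02, 0, 0, -0.03, 1, -0.056, 0.5, -0.1, 0, 0, -0.046, 1, -0.056, 0.526, -0.2, 0, 0, -0.046, 1, -0.056, 0.526, -0.3, 0, 0, -0.046, 1, -0.056, 0.526, -0.4, 0, 0, -0.046, 1, -0.056, 0.526, -0.44, 0, 0, -0.046, 1, -0.056, 0.526, -0.44, 0, 0, -0.046, 1, -0.056, 0.526, -0.44, 0, 0, -0.046, 1])

```text
clock: 20.8
tcp_pos: [0.4968, 0.1109, 0.0697]
tool_rot: [[-0.766, 0.643, -0.0], [0.643, 0.766, 0.0], [0.0, 0.0, -1.0]]
force: [0.6, 0.9, 0.9]
finger_gap: 0.0877
grip_force: 0.0
```

Request:
drive_tool(rows=[0, 0, -0.05, 0, 0, 0, 1, 0, 0, -0.1, 0, 0, 0, 1, 0, 0, -0.15, 0, 0, 0, 1, 0, 0, -0.19, 0, 0, 0, 1, 0, 0, -0.215, 0, 0, 0, 1, 0, 0, -0.226, 0, 0, 0, 1, 0, 0, -0.226, 0, 0, 0, 1, 0, 0, -0.226, 0, 0, 0, 1])

```text
clock: 21.6
tcp_pos: [0.4967, 0.1112, 0.0131]
tool_rot: [[-0.766, 0.643, 0.0], [0.643, 0.766, 0.0], [-0.0, 0.0, -1.0]]
force: [0.2, -0.3, -0.3]
finger_gap: 0.0877
grip_force: 0.0
```

Request:
drive_tool(rows=[0, 0, 0, 0, 0, 0, 0.7, 0, 0, 0, 0, 0, 0, 0.5, 0, 0, 0, 0, 0, 0, 0.4, 0, 0, 0, 0, 0, 0, -1, 0, 0, 0, 0, 0, 0, -1, 0, 0, 0, 0, 0, 0, -1, 0, 0, 0, 0, 0, 0, -1, 0, 0, 0, 0, 0, 0, -1], grip_force=30)

```text
clock: 22.4
tcp_pos: [0.4966, 0.111, 0.013]
tool_rot: [[-0.766, 0.643, 0.0], [0.643, 0.766, -0.0], [-0.0, 0.0, -1.0]]
force: [0.1, -0.7, 2.5]
finger_gap: 0.0601
grip_force: 30.0
```

Request:
drive_tool(rows=[0, 0, 0.02, 0, 0, 0, -1, 0, 0, 0.05, 0, 0, 0, -1, 0, 0, 0.09, 0, 0, 0, -1, 0, 0, 0.12, 0, 0, 0, -1, 0, 0, 0.12, 0, 0, 0, -1, 0, 0, 0.12, 0, 0, 0, -1])

```text
clock: 23.0
tcp_pos: [0.4967, 0.1109, 0.0432]
tool_rot: [[-0.766, 0.643, 0.001], [0.643, 0.766, 0.0], [-0.001, 0.0, -1.0]]
force: [-0.1, -0.6, -0.7]
finger_gap: 0.06
grip_force: 30.0
```

```bash
python3 look.py g6 "[.49,.11,.05]"
```

```text
23.0 [0.4967 0.1109 0.0432] [-0.1 -0.6 -0.7] 0.059974080105181564
```

View pics/g6.png

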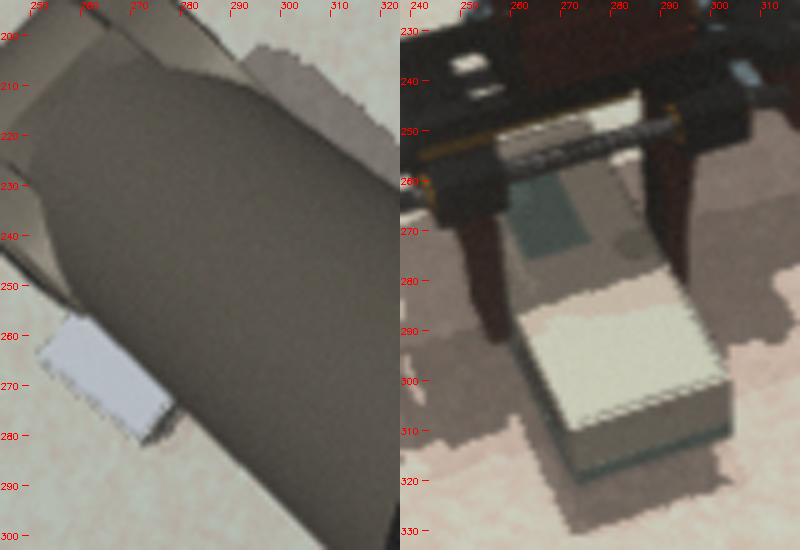

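Side view: the syringe carton hangs level, with its shadow separated below the near edge (about row 320). I'll carry it over to the tray.

Request:
drive_tool(rows=[0, 0, 0.08, 0, 0, 0, -1, 0, 0, 0.18, 0, 0, 0, -1, 0.03, -0.08, 0.26, 0, 0, 0.03, -1, 0.06, -0.18, 0.28, 0, 0, 0.07, -1, 0.1, -0.29, 0.28, 0, 0, 0.11, -1, 0.14, -0.41, 0.28, 0, 0, 0.15, -1, 0.17, -0.53, 0.28, 0, 0, 0.18, -1, 0.2, -0.64, 0.28, 0, 0, 0.21, -1, 0.23, -0.74, 0.28, 0, 0, 0.24, -1, 0.247, -0.79, 0.28, 0, 0, 0.259, -1, 0.247, -0.803, 0.28, 0, 0, 0.259, -1, 0.247, -0.803, 0.28, 0, 0, 0.259, -1])

```text
clock: 24.3
tcp_pos: [0.5577, -0.0897, 0.1124]
tool_rot: [[-0.994, -0.112, -0.001], [-0.112, 0.994, 0.001], [0.001, 0.001, -1.0]]
force: [0.3, 1.2, -1.9]
finger_gap: 0.0603
grip_force: 30.0
```

Request:
drive_tool(rows=[0, 0, -0.04, 0, 0, 0, -1, 0, 0, -0.1, 0, 0, 0, -1, 0, 0, -0.17, 0, 0, 0, -1, 0, 0, -0.24, 0, 0, 0, -1, 0, 0, -0.29, 0, 0, 0, -1, 0, 0, -0.33, 0, 0, 0, -1, 0, 0, -0.35, 0, 0, 0, -1, 0, 0, -0.36, 0, 0, 0, -1, 0, 0, -0.37, 0, 0, 0, -1, 0, 0, -0.376, 0, 0, 0, -1, 0, 0, -0.376, 0, 0, 0, -1, 0, 0, -0.376, 0, 0, 0, -1])

```text
clock: 25.5
tcp_pos: [0.5584, -0.0898, 0.0192]
tool_rot: [[-0.993, -0.115, 0.001], [-0.115, 0.993, -0.0], [-0.001, -0.0, -1.0]]
force: [0.0, 0.9, -0.6]
finger_gap: 0.0596
grip_force: 30.0
```

Request:
drive_tool(rows=[0, 0, -0.003, 0, 0, 0, -1, 0, 0, -0.006, 0, 0, 0, -1, 0, 0, -0.006, 0, 0, 0, -1])

```text
clock: 25.8
tcp_pos: [0.5582, -0.0897, 0.0174]
tool_rot: [[-0.993, -0.115, -0.0], [-0.115, 0.993, -0.0], [0.0, -0.0, -1.0]]
force: [-0.5, 0.8, -0.9]
finger_gap: 0.0597
grip_force: 30.0
```

Request:
drive_tool(rows=[0, 0, -0.002, 0, 0, 0, -1, 0, 0, -0.004, 0, 0, 0, -1, 0, 0, -0.006, 0, 0, 0, -1, 0, 0, -0.006, 0, 0, 0, -1])

```text
clock: 26.2
tcp_pos: [0.5582, -0.0897, 0.0161]
tool_rot: [[-0.993, -0.115, -0.0], [-0.115, 0.993, -0.0], [0.0, -0.0, -1.0]]
force: [-1.7, 0.8, 2.5]
finger_gap: 0.0602
grip_force: 30.0
```

Request:
drive_tool(rows=[0, 0, 0, 0, 0, 0, 0.38, 0, 0, 0, 0, 0, 0, 0.45, 0, 0, 0, 0, 0, 0, 0.6, 0, 0, 0, 0, 0, 0, 0.75, 0, 0, 0, 0, 0, 0, 0.75, 0, 0, 0.04, 0, 0, 0, 0.8, 0, 0, 0.12, 0, 0, 0, 1, 0, 0, 0.28, 0, 0, 0, 1, 0, 0, 0.44, 0, 0, 0, 1, 0, 0, 0.6, 0, 0, 0, 1, 0, 0, 0.8, 0, 0, 0, 1, 0, 0, 0.8, 0, 0, 0, 1])

```text
clock: 27.4
tcp_pos: [0.562, -0.0888, 0.2232]
tool_rot: [[-0.993, -0.115, 0.011], [-0.115, 0.993, -0.002], [-0.011, -0.003, -1.0]]
force: [0.4, 1.0, 0.3]
finger_gap: 0.0876
grip_force: 0.0
```

Request:
drive_tool(rows=[0, -0.15, 0, 0, 0, 0, 1, 0, -0.3, 0, 0, 0, 0, 1, 0, -0.5, 0, 0, 0, 0, 1, 0, -0.7, 0, 0, 0, 0, 1, 0, -0.85, 0, 0, 0, 0, 1, 0, -1, 0, 0, 0, 0, 1, 0, -1, 0, 0, 0, 0, 1, 0, -1, 0, 0, 0, 0, 1])

```text
clock: 28.2
tcp_pos: [0.5577, -0.3402, 0.2155]
tool_rot: [[-0.994, -0.113, -0.001], [-0.113, 0.994, 0.001], [0.0, 0.001, -1.0]]
force: [0.0, 1.1, -0.5]
finger_gap: 0.0877
grip_force: 0.0
```

Request:
drive_tool(rows=[-0.1, -0.15, 0, 0, 0, -0.04, 1, -0.2, -0.3, 0, 0, 0, -0.08, 1, -0.4, -0.5, 0, 0, 0, -0.12, 1, -0.5, -0.7, 0, 0, 0, -0.16, 1, -0.6, -0.85, 0, 0, 0, -0.2, 1, -0.6, -0.95, 0, 0, 0, -0.24, 1, -0.6, -0.95, 0, 0, 0, -0.28, 1, -0.6, -0.95, 0, 0, 0, -0.3, 1])

```text
clock: 29.0
tcp_pos: [0.4084, -0.5768, 0.2157]
tool_rot: [[-0.673, 0.739, 0.0], [0.739, 0.673, 0.001], [0.0, 0.001, -1.0]]
force: [0.6, -0.3, 0.3]
finger_gap: 0.0878
grip_force: 0.0
```

Run:
```python
from cell import camera
import cv2,numpy as np
f=lambda n,x0,y0,w,h,s:cv2.resize(cv2.convertScaleAbs(camera(n)["image"][...,::-1][y0:y0+h,x0:x0+w],alpha=1.4),None,fx=s,fy=s,interpolation=cv2.INTER_CUBIC)
a=np.hstack([f("top",340,170,150,165,2)[:330],f("top",165,190,60,110,3)]); b=f("side",240,140,200,130,3)
o=np.zeros((600,600,3),np.uint8);o[:330,:480]=a[:330,:480];o[330:600,:600]=b[60:330,:600];cv2.imwrite("pics/fin.png",o)
```

```text
(no output)
```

View pics/fin.png

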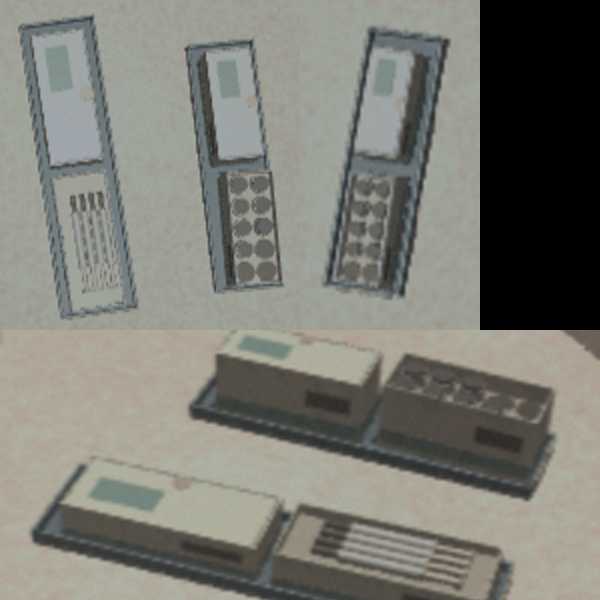

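All three new cartons stand flat and straight in the trays behind the opened ones, with gaps in front. The opened cartons have not moved. I'll hand in.

```bash
python3 -c "
from cell import order
print(order.close_job())"
```

```text
the job is handed in; nothing more can be done
None
```

The stack is taken apart and each new carton stands flat and straight in its own tray behind the opened one; the job was handed in at about 29 s of the 99 s allowed, and no verdict came back.

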